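# Fit a terminal block in the drill press's switch box

## Task

Use the flat pry blade to lever open the cover of the switch box, swing the cover up until it stands about upright or farther back, and lay the blade down on the bench again. Then put the white terminal block that fits into the empty bay and press it down until its top is flush with the panel all round. Leave the cover open and the other things where they are.

Things in the scene. Friction and masses are not known exactly. Their poses are not given: they have to be found in the camera images.
- switchbox: Grey switch box screwed to the bench, immovable. Origin: centre of underside of the 150 (x) x 130 (y) x 56 mm high body, top panel flat; x points from its pry slot towards its hinge, z up. Two equal bays side by side in the panel: the +y one is empty, the -y one holds a white block, flush. A ledge 16 mm deep, 47 mm high runs along the body's -x side.
- cover (a joint): Hinge of the flat aluminium cover (166 x 124 x 4 mm, 150 g) lying over the whole panel, its underside 58 mm above the bench. Hinged along the box's +x edge. 0 = shut, grows as the lip rises, 1.57 = upright, stop at 1.95 rad. Stiff hinge: stays where it is left; lifting at the lip takes about 2 N.
- hinge (a point): Point on the hinge axis of the cover, in the middle of its length, 58 mm above the bench, at the level of the shut cover's underside. The axis runs along the box's y. Fixed to the box; same axes as the box.
- cover_lip (a point): Middle of the lower edge of the cover's free end (the lip), 166 mm from the hinge axis; moves with the cover. The lip overhangs the box's body by 16 mm.
- slot (a point): Middle of the mouth of the pry slot: the gap 11 mm high, 16 mm deep, 124 mm wide between the ledge (47 mm above the bench) and the underside of the shut cover (58 mm). The point is 52.5 mm above the bench, right below the lip's edge; the blade goes in along the box's +x. Fixed to the box, same axes.
- bay (a point): Centre of the empty bay's mouth, at panel level (56 mm above the bench); axes as the box. Opening 51 (x) x 35 (y) mm, 2 mm chamfer. In it is a stiff sliding bed: a block set in first stands with its top 14 mm proud; pushed with about 8 N the bed sinks 14 mm to a stop, block top then level with the panel; no spring back.
- block: White terminal block that fits the bay: 48 (its x) x 32 (its y) x 30 mm high, 60 g, with a slightly narrower foot (44 x 28 mm, 4 mm high) and four small brass screw heads level with its top. Stands upright loose on the bench. Origin: centre of its underside. Either way round fits.
- block_top (a point): Centre of the block's top face, 30 mm above its underside.
- blade: Pry blade lying loose on the bench, 185 mm long, 110 g: black handle 100 (x) x 24 (y) x 22 mm thick, from which a flat steel blade 85 mm long, 20 mm wide and 3 mm thick sticks out along its +x at mid thickness. Origin: underside of the handle, mid-length.
- blade_grip (a point): Point inside the blade's handle near its centre of mass, on the middle axis, 20 mm ahead of mid-handle, 11 mm above the underside; good place to grip across the handle (24 mm).
- blade_tip (a point): End of the steel blade, on the middle axis at mid thickness, 115 mm ahead of blade_grip.
- square_block: white terminal block that does not fit: square, 52 x 52 x 30 mm. Bystander.
- long_block: white terminal block that does not fit: 76 x 36 x 30 mm. Bystander.
- tape: roll of paper tape lying flat, outer diameter 100, height 25 mm. Bystander.
- jar: glass jar with a steel lid, diameter 70, height 85 mm. Bystander.
- wrench: steel wrench lying on the bench near the pry blade. Bystander.
- mug: white cup, diameter 80, height 90 mm. Bystander.
There are look-alikes about, which are no part of the job. Leave any red or turquoise look-alike of the block alone.

How it is judged:
By the outcome, as a careful person would: the job done as asked, in the order asked, and still so for the second after the job is handed in, with the robot touching nothing.
It also fails if it takes over 64 s, if anything falls off the work surface, if the arm or the gripper's body presses on something with over 40 N, if the wrist force passes 120 N, or if a joint passes its speed limit or range.

## Robot

A 6-joint arm with a two-finger parallel gripper is mounted at the origin on the work surface. World frame = base frame: x ahead of the robot, y to its left, z up, the work surface at z = 0. Lengths are in mm, angles in degrees, forces in N, time in s.
With the tool pointing down it reaches from about 250 to 775 mm from the base axis. Payload 8.9 kg.
Tool frame: the origin (TCP) lies on the centre line of the jaws, within the pads' length; the fingertips stand 11 mm ahead of it and the grasp point (between the pads) lies 8 mm behind it; z points along the fingers, y is the line along which they close (so a half turn about z gives the same grasp; the last joint's range is limited). The gripper opens to 85 mm and grips with 20 to 120 N. Pads are 22 mm wide; open, the fingers measure 114 mm over their backs; the gripper's body (76 mm by 85 mm) begins 54 mm behind the grasp point. The pads swing forward as they close: fully open they stand 13 mm farther back than shut.
Start: joints at [-79.085, 16.656, -8.789, 64.555, 0, 82.019], TCP at [170.025, -496.704, 242.305] pointing down, gripper open.
Joint ranges: [-144.48, 144.48], [-52.06, 99.96], [-74.48, 78.29], [-112.23, 115.85], [-86.99, 84.42], [-180, 180]. Speed limits (degrees/s): [127.2, 127.2, 159.86, 180, 180, 180].

## Interface

Orientations are given as [roll, pitch, yaw] about the fixed x, y, z axes, in that order (R = Rz(yaw) Ry(pitch) Rx(roll)).
In Python, from workcell import movep, line_to, move_joints, grip, hold, inverse_kinematics, grab_frame, camera_info, IKError, close_job, current_time_s, current_q, current_joint_velocities, current_effort, current_tcp_pos, current_ee_rot, current_ft_force, current_moment, current_width, current_grasp_force gives the robot as it stands. Calls block until the motion is done:
- movep(position, orientation): joint-space move of the TCP to a pose.
- line_to(position, feed=150, rot=None, until_force=None): straight line of the TCP; rot=None keeps the orientation; feed is the mean speed in mm/s. With until_force (N) it stops when the force on the tool has changed by that much, and returns True; else False.
- move_joints(angles): joint-space move.
- grip(opening): finger opening in mm; the grip force is fixed at half the most; returns when the fingers have stopped.
- hold(seconds).
- inverse_kinematics(position, orientation): joint angles nearest the present ones, or None.
- grab_frame(name): name is "scene" or "top" or "wrist"; returns the picture (400x640x3 uint8, red, green, blue); there is no depth.
- camera_info(name): a dict with "camera_matrix" (3x3 intrinsics, pixels), "extrinsics" (4x4, takes a point from world to camera coordinates); the wrist camera has in their place "T_tool_cam" (4x4, takes a point from camera to tool coordinates, whose origin is the TCP and whose axes are the flange's). Camera axes: x right, y up, looking along -z (the intrinsics and any distortion apply to the point x, -y, -z); pixel columns grow to the right and rows downward; lengths in mm; the calibration is good to about 2 mm. A picture is of the moment at which its call begins: read the wrist's pose just before it. camera_info takes no time and is no camera call.
A pose or a line that the arm cannot do raises IKError and nothing moves.
- close_job(): hands the job in; it is judged then, once.
Readings, each from a call of its own:
- current_time_s(): time.
- current_q(): joint angles.
- current_joint_velocities(): joint speeds.
- current_effort(): joint torques, N m.
- current_tcp_pos(): TCP position.
- current_ee_rot(): TCP orientation.
- current_ft_force(): force on the tool from outside, world axes, zero at the start.
- current_moment(): the same for the moment, N m.
- current_width(): finger opening in mm.
- current_grasp_force(): force on a finger pad.
Only numpy, scipy, OpenCV 4.12 (cv2) and the standard library are available. Lean on these libraries where they do the work, as an engineer would, in place of code of your own. Each camera call takes 0.05 s, during which the arm holds its last target. There are 200 camera calls.

## Working session

There is one attempt and no reset: what is moved stays moved. The work goes in short steps, each a Python script; the robot and the scene stay as the last script left them, time stands still between calls to the robot, and variables do not carry over. Pictures are saved under pics/ and viewed, at most 10 in all, crops included, and the job is handed in when it is done.

```bash
mkdir -p pics; ls
python3 - <<'E'
from workcell import *
import cv2, numpy as np
for n in ("scene","top"):
    im=grab_frame(n); cv2.imwrite(f"pics/{n}0.png",im[:,:,::-1]); 
    c=camera_info(n); print(n,{k:np.round(np.array(v),3).tolist() if not isinstance(v,str) else v for k,v in c.items()})
c=camera_info("wrist");print({k:np.round(np.array(v),3).tolist() for k,v in c.items()})
print(current_time_s(),current_ee_rot(),current_tcp_pos())
E
```

```text
pics
scene {'camera_matrix': [[428.33, 0.0, 318.115], [0.0, 428.33, 199.723], [0.0, 0.0, 1.0]], 'extrinsics': [[-0.885, 0.465, 0.017, 492.399], [-0.343, -0.676, 0.653, 153.32], [0.315, 0.572, 0.757, -1593.154], [0.0, 0.0, 0.0, 1.0]]}
top {'camera_matrix': [[419.019, 0.0, 322.408], [0.0, 419.019, 190.26], [0.0, 0.0, 1.0]], 'extrinsics': [[0.021, -1.0, 0.014, -24.562], [0.987, 0.023, 0.157, -544.384], [-0.157, 0.01, 0.988, -1301.352], [0.0, 0.0, 0.0, 1.0]]}
{'camera_matrix': [[287.285, 0.0, 324.442], [0.0, 287.285, 199.277], [0.0, 0.0, 1.0]], 'T_tool_cam': [[0.001, 0.946, 0.325, 83.255], [1.0, -0.001, 0.0, -0.8], [0.0, 0.325, -0.946, -130.892], [0.0, 0.0, 0.0, 1.0]]}
0.1 [-1.79935143e+02 -9.65645808e-03  1.88939474e+01] [ 169.96166946 -496.3415529   241.80386629]
```

View pics/top0.png

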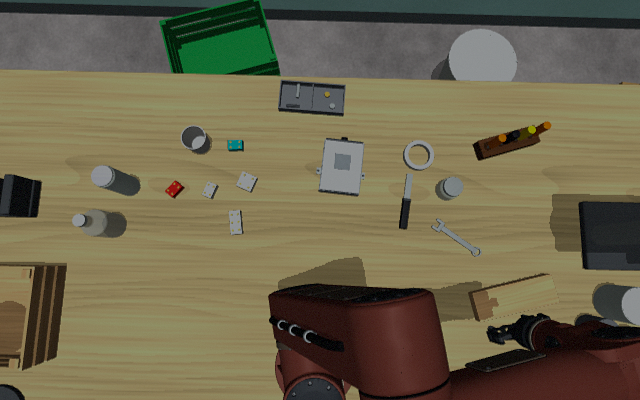

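View pics/scene0.png

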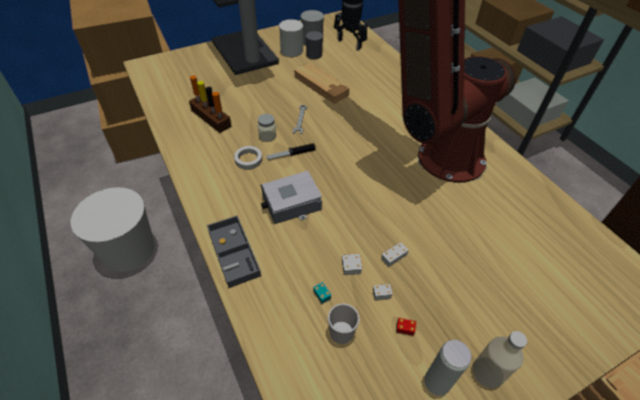

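The top view shows the box near (342,166), the blade near (405,203) with its tip pointing up, and the wrench at (456,237). White candidates are (210,190), which is small and oblong, (246,182), which is square, and (236,222), which is long. The description (48x32) fits (210,190). I'll confirm in an enlarged crop and compute positions.

```bash
cat > h.py <<'E'
from workcell import *
import cv2, numpy as np
from scipy.spatial.transform import Rotation as R
def cam(n):
    c=camera_info(n); K=np.array(c["camera_matrix"])
    if n=="wrist":
        T=np.eye(4); T[:3,:3]=R.from_euler("xyz",current_ee_rot(),degrees=True).as_matrix(); T[:3,3]=current_tcp_pos()
        W=T@np.array(c["T_tool_cam"])
    else: W=np.linalg.inv(np.array(c["extrinsics"]))
    return K,W,c
def cast(C,uv,z):
    K,W,_=C; uv=np.atleast_2d(np.array(uv,float))
    d=(np.linalg.inv(K)@np.c_[uv,np.ones(len(uv))].T).T*[1,-1,-1]
    d=d@W[:3,:3].T; o=W[:3,3]
    return o+d*((z-o[2])/d[:,2])[:,None]
def proj(C,P):
    K,W,_=C; p=(np.atleast_2d(P)-W[:3,3])@W[:3,:3]*[1,-1,-1]
    q=p@K.T; return q[:,:2]/q[:,2:]
E
python3 - <<'E'
from h import *
print(camera_info("top").keys(),camera_info("wrist").keys())
im=cv2.imread("pics/top0.png"); s=cv2.imread("pics/scene0.png")
a=cv2.resize(im[130:240,160:290],None,fx=3,fy=3,interpolation=cv2.INTER_CUBIC)
b=cv2.resize(im[130:240,310:440],None,fx=3,fy=3,interpolation=cv2.INTER_CUBIC)
c=cv2.resize(s[140:230,235:365],None,fx=3,fy=3,interpolation=cv2.INTER_CUBIC)
d=cv2.resize(s[240:330,310:440],None,fx=3,fy=3,interpolation=cv2.INTER_CUBIC)
cv2.imwrite("pics/crop1.png",np.vstack([np.hstack([a,b]),np.hstack([c,d])]))
C=cam("top")
for uv,z in [((210,190),30),((246,182),30),((342,166),58),((344,139),58),((404,214),22),((408,176),11),((236,222),30),((456,237),5)]: print(uv,cast(C,uv,z).round(0))
E
```

```text
dict_keys(['camera_matrix', 'extrinsics']) dict_keys(['camera_matrix', 'T_tool_cam'])
(210, 190) [[539. 350.  30.]]
(246, 182) [[568. 236.  30.]]
(342, 166) [[623. -73.  58.]]
(344, 139) [[712. -79.  58.]]
(404, 214) [[ 476. -279.   22.]]
(408, 176) [[ 604. -295.   11.]]
(236, 222) [[438. 261.  30.]]
(456, 237) [[ 407. -451.    5.]]
```

View pics/crop1.png

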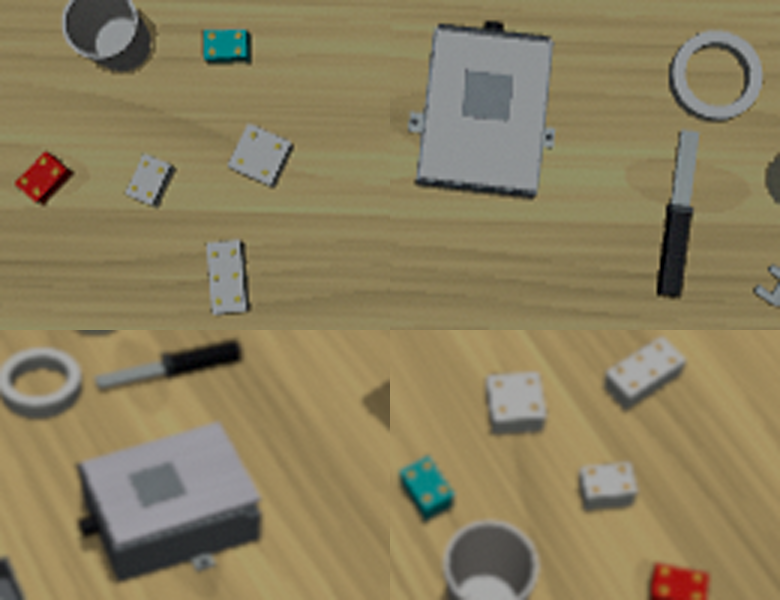

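The small white block at top (210,190), with four screws in an oblong top, is the fitting one. The square is at (246,182) and the 6-screw long one at (236,222). It isn't clear yet which end of the box has the hinge, so I'll use the wrist camera from the near side.

Run:
```python
from h import *
movep([460,-170,340],[180,0,180])
C=cam("wrist"); np.savez("pics/w1.npz",K=C[0],W=C[1])
im=grab_frame("wrist"); cv2.imwrite("pics/w1.png",im[:,:,::-1])
cv2.imwrite("pics/w1v.png",cv2.resize(im[:,:,::-1],(800,500)))
print(current_time_s(),current_q(),C[1].round(2))
```

```text
1.8417 [-2.88996933e+01  1.08486260e+01 -1.85841049e+00  7.73150122e+01
 -6.74419490e-03 -2.87891945e+01] [[ 0.0000e+00 -9.5000e-01 -3.3000e-01  3.7449e+02]
 [ 1.0000e+00  0.0000e+00 -0.0000e+00 -1.6987e+02]
 [ 0.0000e+00 -3.3000e-01  9.5000e-01  4.7071e+02]
 [ 0.0000e+00  0.0000e+00  0.0000e+00  1.0000e+00]]
```

View pics/w1v.png

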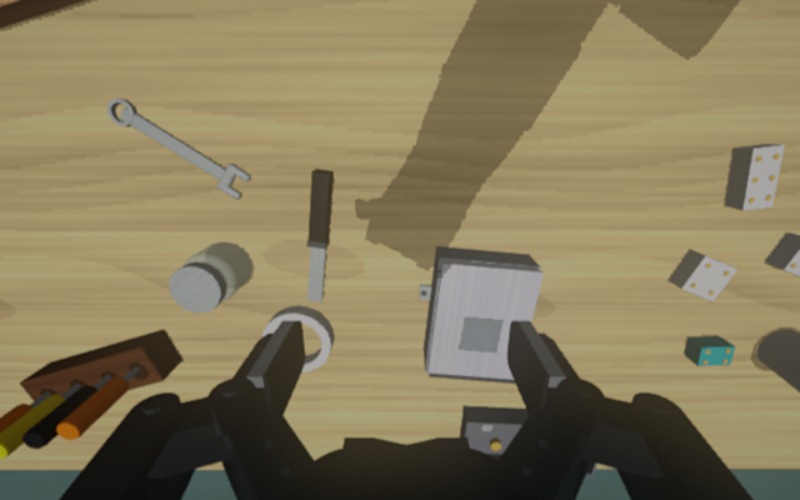

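The wrist view (scaled 1.25) shows the box at (485,315), the blade at (320,235) with its handle toward the robot, the tape at (305,338) and the block at (785,255). I'll enlarge the near edge of the box.

Run:
```python
from h import *
im=cv2.imread("pics/w1.png")
a=cv2.resize(im[190:310,330:440],None,fx=5,fy=5,interpolation=cv2.INTER_CUBIC)
cv2.imwrite("pics/crop2.png",cv2.convertScaleAbs(a,alpha=1.6))
C=cam("top")
g=cv2.cvtColor(im,cv2.COLOR_BGR2HSV)
D=np.load("pics/w1.npz"); C=(D["K"],D["W"],0)
# cover top: bright, low saturation in region
def mask(m,x0,y0,x1,y1):
    z=np.zeros(m.shape,np.uint8); z[y0:y1,x0:x1]=m[y0:y1,x0:x1]; 
    c=max(cv2.findContours(z,cv2.RETR_EXTERNAL,cv2.CHAIN_APPROX_NONE)[0],key=cv2.contourArea); return c
wh=((g[...,1]<45)&(g[...,2]>110)).astype(np.uint8)*255
c=mask(wh,335,200,440,310); r=cv2.approxPolyDP(cv2.convexHull(c),4,True)[:,0]; print("cover",cv2.contourArea(c),r.tolist(),cast(C,r,62).round(1).tolist())
dk=((g[...,2]<75)).astype(np.uint8)*255
c=mask(dk,235,130,275,200); r=cv2.minAreaRect(c); b=cv2.boxPoints(r); print("handle",r,cast(C,b,22).round(1).tolist())
c=mask(wh,235,190,270,245); r=cv2.minAreaRect(c); b=cv2.boxPoints(r); print("steel",r,cast(C,b,12).round(1).tolist())
```

```text
cover 6215.0 [[355, 211], [434, 217], [410, 303], [340, 296]] [[534.9, -123.1, 62.0], [544.9, -1.2, 62.0], [704.9, -22.7, 62.0], [690.3, -143.4, 62.0]]
handle ((256.3107604980469, 165.40615844726562), (15.642546653747559, 58.57634735107422), 3.1798298358917236) [[520.8, -297.1, 22.0], [426.4, -283.7, 22.0], [427.7, -259.8, 22.0], [522.3, -271.6, 22.0]]
steel ((252.852294921875, 219.15846252441406), (12.147934913635254, 43.71037292480469), 3.1798300743103027) [[610.8, -310.0, 12.0], [529.0, -298.5, 12.0], [530.2, -278.2, 12.0], [612.2, -288.5, 12.0]]
```

View pics/crop2.png

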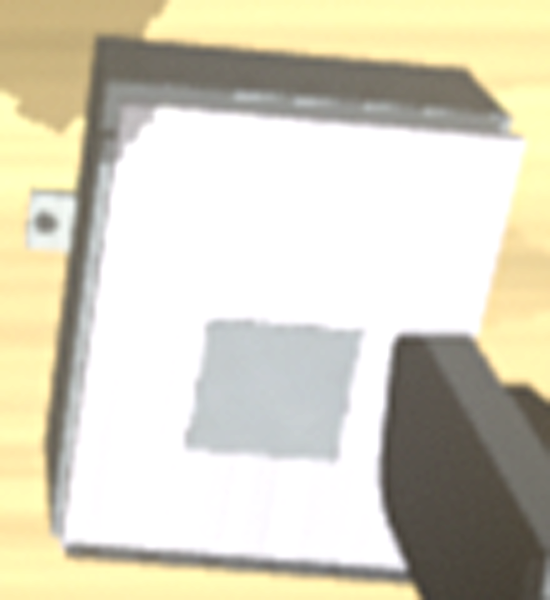

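Run:
```python
from h import *
im=cv2.imread("pics/w1.png"); D=np.load("pics/w1.npz"); C=(D["K"],D["W"],0)
for c in (365,386,405,420):
  print(c,[(r,int(im[r,c].mean())) for r in range(197,220)])
print(cast(C,[386,201],0),[ (z,cast(C,[386,208.4],z)[0].round(1).tolist()) for z in (47,56)],cast(C,[386,211.5],58),cast(C,[386,212],62))
# full cover corners, far edge
s=cv2.imread("pics/top0.png")
a=cv2.resize(s[132:202,310:375],None,fx=8,fy=8,interpolation=cv2.INTER_CUBIC)
w=cv2.resize(im[195:225,340:440],None,fx=5,fy=5,interpolation=cv2.INTER_CUBIC)
w=cv2.copyMakeBorder(w,0,0,0,20,cv2.BORDER_CONSTANT)
cv2.imwrite("pics/crop3.png",cv2.convertScaleAbs(a,alpha=1.5))
T=cam("top")
print(T[1][:3,3])
for r in range(134,145):print(r,[int(s[r,c].mean()) for c in (330,340,350,358)])
for r in range(186,200):print(r,[int(s[r,c].mean()) for c in (330,340,350,358)])
```

```text
365 [(197, 135), (198, 103), (199, 70), (200, 64), (201, 67), (202, 67), (203, 67), (204, 66), (205, 66), (206, 71), (207, 84), (208, 92), (209, 92), (210, 93), (211, 124), (212, 163), (213, 170), (214, 168), (215, 167), (216, 167), (217, 167), (218, 167), (219, 166)]
386 [(197, 143), (198, 144), (199, 133), (200, 97), (201, 70), (202, 68), (203, 69), (204, 69), (205, 70), (206, 69), (207, 70), (208, 80), (209, 92), (210, 94), (211, 92), (212, 92), (213, 125), (214, 162), (215, 168), (216, 166), (217, 166), (218, 165), (219, 165)]
405 [(197, 142), (198, 142), (199, 145), (200, 148), (201, 135), (202, 91), (203, 67), (204, 69), (205, 70), (206, 69), (207, 70), (208, 70), (209, 71), (210, 87), (211, 106), (212, 98), (213, 92), (214, 104), (215, 138), (216, 163), (217, 166), (218, 166), (219, 165)]
420 [(197, 141), (198, 142), (199, 143), (200, 145), (201, 147), (202, 136), (203, 98), (204, 71), (205, 70), (206, 70), (207, 72), (208, 71), (209, 70), (210, 71), (211, 78), (212, 92), (213, 94), (214, 91), (215, 98), (216, 129), (217, 163), (218, 166), (219, 164)]
[[540.59036402 -62.76662069   0.        ]] [(47, [536.4, -72.6, 47.0]), (56, [533.0, -74.7, 56.0])] [[537.30467202 -74.77364893  58.        ]] [[536.54778903 -75.63843931  62.        ]]
[3.33616323e+02 1.19544624e+00 1.37082912e+03]
134 [119, 120, 119, 118]
135 [113, 116, 115, 117]
136 [116, 115, 111, 112]
137 [113, 117, 114, 113]
138 [56, 116, 120, 119]
139 [69, 71, 123, 123]
140 [110, 59, 97, 122]
141 [149, 94, 52, 96]
142 [146, 151, 89, 58]
143 [145, 147, 152, 97]
144 [146, 146, 146, 150]
186 [146, 145, 146, 145]
187 [145, 146, 144, 145]
188 [147, 144, 146, 146]
189 [141, 146, 145, 146]
190 [70, 141, 145, 146]
191 [47, 99, 144, 146]
192 [35, 63, 119, 141]
193 [79, 27, 81, 111]
194 [126, 80, 20, 86]
195 [118, 124, 67, 82]
196 [118, 119, 126, 126]
197 [124, 123, 125, 124]
198 [123, 125, 126, 123]
199 [122, 124, 125, 124]
```

View pics/crop3.png

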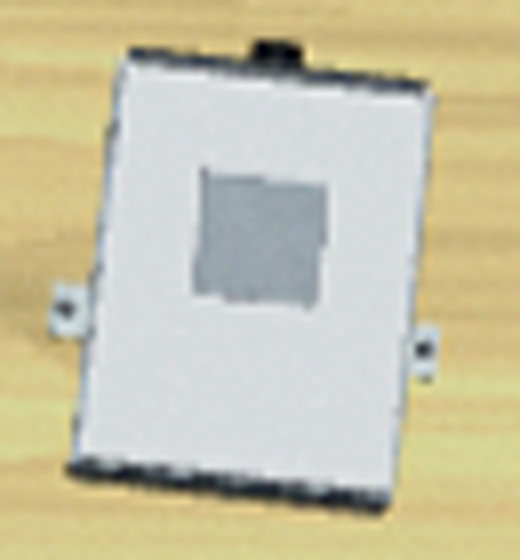

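Run:
```python
from h import *
s=cv2.imread("pics/scene0.png")
a=cv2.resize(s[165:230,255:330],None,fx=8,fy=8,interpolation=cv2.INTER_CUBIC)
cv2.imwrite("pics/crop4.png",cv2.convertScaleAbs(a,alpha=2.0))
T=cam("top"); print("tabs",cast(T,[[318.75,170.5],[363.1,175.75]],3).round(1))
D=np.load("pics/w1.npz"); C=(D["K"],D["W"],0)
print(cast(C,[339,234.4],3), "near edge",cast(C,[386,213],62),cast(T,[[345,140.7],[340,191.5]],62).round(1))
```

```text
tabs [[ 617.5    0.7    3. ]
 [ 603.2 -147.3    3. ]]
[[ 603.15587559 -143.5926606     3.        ]] near edge [[538.19297107 -75.52451873  62.        ]] [[705.3 -81.7  62. ]
 [539.1 -68.   62. ]]
```

View pics/crop4.png

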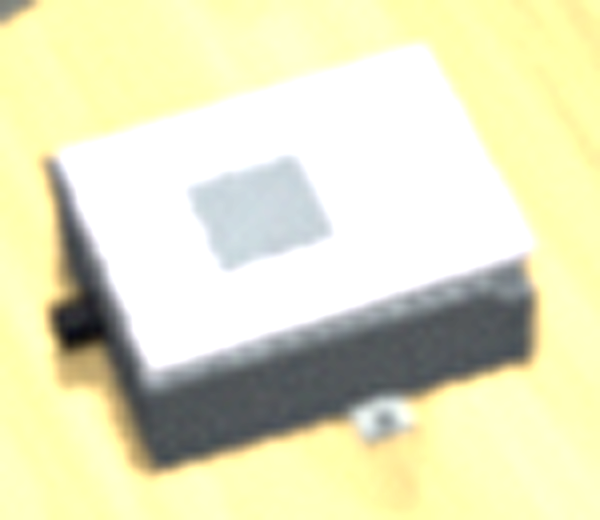

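Run:
```python
from h import *
def tilt(deg,yaw=0):
    s,c=np.sin(np.radians(deg)),np.cos(np.radians(deg))
    M=np.array([[-c,0,s],[0,1,0],[-s,0,-c]]); return (R.from_euler("z",yaw,degrees=True)*R.from_matrix(M)).as_euler("xyz",degrees=True)
for p,t in [([440,-110,170],40),([420,-110,190],35),([420,-110,190],25)]:
    try: movep(p,tilt(t)); break
    except IKError as e: print(e)
C=cam("wrist"); np.savez("pics/w2.npz",K=C[0],W=C[1])
im=grab_frame("wrist"); cv2.imwrite("pics/w2.png",im[:,:,::-1])
print(current_time_s(),t,current_q().round(1), C[1][:3,3])
uv=proj(C,[[540,-75,50],[430,-270,11]]);print(uv)
u,v=uv[0].astype(int)
a=im[max(0,v-90):v+90,max(0,u-200):u+100,::-1]
cv2.imwrite("pics/w2v.png",cv2.convertScaleAbs(cv2.resize(a,None,fx=2.6,fy=2.6,interpolation=cv2.INTER_CUBIC),alpha=1.6)); print(max(0,v-90),max(0,u-200))
```

```text
3.1083 40 [-40.8  -7.9 -65.1   0.3  24.8 -33.5] [ 290.5801974 -110.5310914  216.7387697]
[[358.55387173 184.71823336]
 [121.13588357  65.13066951]]
94 158
```

View pics/w2v.png

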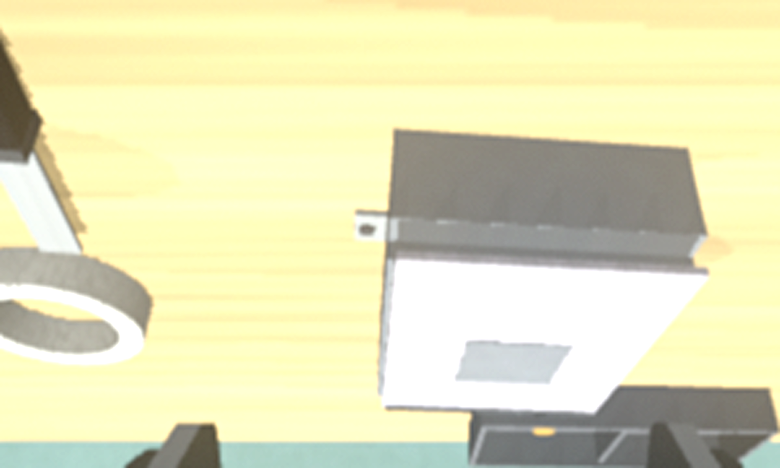

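The slot and ledge are clearly on the near side, visible under the lip at about (540,245) of this crop, so the hinge is far. Next I'll fit the lip and side lines and pick up the blade.

```bash
cat > box.py <<'E'
from h import *
im=cv2.imread("pics/w1.png").mean(2); D=np.load("pics/w1.npz"); C=(D["K"],D["W"],0)
def cross(p,lvl):
    i=np.where(np.diff(np.sign(p-lvl)))[0][0]; return i+(lvl-p[i])/(p[i+1]-p[i])
near=np.array([[c,206+cross(im[206:225,c],130)] for c in range(366,426,3)])
left=np.array([[330+cross(im[r,330:370],130),r] for r in range(250,296,3)])
N=cast(C,near,62)[:,:2]
def fit(P):
    v=cv2.fitLine(P.astype(np.float32),cv2.DIST_HUBER,0,.01,.01).ravel(); return v[2:],v[:2]
n0,nd=fit(N);
E
python3 - <<'E'
from box import *
print(current_tcp_pos(),n0,nd,"yaw near",np.degrees(np.arctan2(-nd[0]*np.sign(nd[1]),abs(nd[1]))))
for r in (225,245,265,285): print(r,im[r,336:352].astype(int))
T=cam("top"); s=cv2.imread("pics/top0.png").mean(2)
# top view side and end edges of cover at z=62
L=[];Rr=[];Nn=[];F=[]
for r in range(150,186,3):
    row=s[r]; 
    print(r,row[316:330].astype(int),row[356:372].astype(int)) if r%9==0 else 0
E
```

```text
[ 441.07557128 -111.17223335  170.96517703] [538.5192   -73.451515] [0.09475961 0.9955002 ] yaw near -5.437484
225 [151 153 152 153 153 152 154 154 148 112  71  61  65  92 125 125]
245 [142 142 142 143 143 143 132  87  62  64  82 117 123 124 159 166]
265 [146 146 148 141 100  66  63  74 103 118 120 156 164 163 163 162]
285 [142 144 137  96  67  89 114 112 145 161 163 163 161 160 160 161]
153 [121 121 120 123 121 124 123 112 149 146 147 145 145 146] [144 146 146 145 146 146 144 108 118 118 118 117 119 117 117 118]
162 [111 113 112 113 112 111 117 148 146 146 145 145 144 146] [146 145 145 146 147 146 109 111 112 111 114 113 112 112 113 113]
171 [123 112  82 129 137 123 148 147 145 144 144 145 146 146] [145 145 145 146 144 109 112 114 111 114 111 111 112 113 114 114]
180 [123 125 124 124 123 148 147 145 146 145 145 146 146 145] [144 146 146 144 118 129 129 128 129 128 128 126 128 129 128 128]
```

Run:
```python
from box import *
T=cam("top")
l=cast(T,[[323.5,153],[320.5,180]],62);r=cast(T,[[362.5,153],[359.5,180]],62);w=cast(C,[[349.6,245],[346.7,265],[343.8,285]],62)
for p in (l,r,w): d=p[0]-p[-1]; d=d*np.sign(d[0]); print(p.round(1).tolist(),np.degrees(np.arctan2(d[1],d[0])))
e=cast(T,[[330,189.5],[340,190.6],[350,191.8],[358,192.6]],62);print("top near",e.round(1).tolist())
f=cast(T,[[330,140.3],[340,141.3],[350,142.4],[358,143.3]],62);print("top far",f.round(1).tolist())
```

```text
[[662.9, -13.2, 62.0], [574.6, -5.5, 62.0]] -4.98801982223123
[[666.0, -138.5, 62.0], [577.6, -129.5, 62.0]] -5.821761364424336
[[593.0, -129.7, 62.0], [629.6, -133.4, 62.0], [668.2, -137.4, 62.0]] -5.806186182885022
top near [[544.8, -36.3, 62.0], [542.0, -68.0, 62.0], [538.9, -99.7, 62.0], [536.9, -125.0, 62.0]]
top far [[705.5, -33.3, 62.0], [702.9, -65.6, 62.0], [700.1, -98.0, 62.0], [697.7, -123.8, 62.0]]
```

Box yaw is about -5.5°, lip centre about (540,-64), hinge about (705,-80). The blade grip is at about (494,-280.7), yaw -7.6°. Picking it up now.

Run:
```python
from h import *
y=180-7.6
grip(55)
movep([494,-280.7,70],[180,0,y])
print(current_tcp_pos(),current_time_s())
line_to([494,-280.7,15],120,until_force=8)
print(current_tcp_pos(),current_ft_force())
grip(15); hold(.1); p=current_tcp_pos();print(current_width(),current_grasp_force(),p)
np.save("pick.npy",[494,-280.7,15])
line_to([494,-280.7,60],120)
print(current_width(),current_ft_force(),current_moment(),current_time_s())
# check tip in scene camera
C=cam("wrist");im=grab_frame("wrist");cv2.imwrite("pics/w3.png",im[:,:,::-1])
cv2.imwrite("pics/s1.png",grab_frame("scene")[:,:,::-1])
```

```text
[ 493.49176586 -279.87605862   69.78160289] 4.4333
[ 494.1063124  -280.71722156   15.89246956] [-0.40843051  0.49135399 -0.07134452]
22.357855908036775 59.73359405994415 [ 494.72323682 -281.31574544   16.20875812]
22.79108352832895 [-0.26128315 -0.0662547  -1.59690916] [-0.00367505 -0.02613846  0.00782315] 6.0583
```

```bash
cat >> h.py <<'E'
a=np.radians(-5.5); e=np.array([np.cos(a),np.sin(a),0]); L=np.array([540,-64,0.]); H=L+166*e
RB=[180,0,174.5]
def tcp(s,z): return L+e*(s-115)+[0,0,z+4]   # TCP for blade tip at s past lip, height z
E
python3 - <<'E'
from h import *
movep(tcp(-30,100),RB)
line_to(tcp(-30,52.5),150)
hit=line_to(tcp(19,52.5),60,until_force=6)
p=current_tcp_pos(); print(hit,p,(p-L)@e+115,current_ft_force(),current_moment(),current_time_s())
cv2.imwrite("pics/s2.png",grab_frame("scene")[:,:,::-1])
E
```

```text
True [436.47013709 -53.91694126  56.00935938] 10.980349689872597 [ 0.48397226 -0.11993835 -0.89274586] [-0.00403573 -0.00723546  0.00639369] 8.2917
```

Run:
```python
from h import *
line_to(tcp(9,52.5),60)
f0=current_ft_force()
r=154
def arc(th,r=154):
    t=np.radians(th); return tcp(163-r*np.cos(t)-1.5*np.sin(t), 58+r*np.sin(t)-1.5*np.cos(t))
for th in (3,6,10,15):
    line_to(arc(th),80); print(th,(current_ft_force()-f0).round(2),current_tcp_pos().round(1))
cv2.imwrite("pics/s3.png",grab_frame("scene")[:,:,::-1])
t=grab_frame("top");cv2.imwrite("pics/t3.png",t[:,:,::-1])
s=cv2.imread("pics/s3.png")
cv2.imwrite("pics/v3.png",cv2.resize(s[110:260,190:390],None,fx=3,fy=3,interpolation=cv2.INTER_CUBIC)); print(current_time_s())
```

```text
3 [ 1.26  1.54 -1.33] [434.9 -53.9  68.8]
6 [-1.07  0.15 -1.32] [435.3 -53.9  76.7]
10 [-0.28 -0.04 -0.63] [436.9 -54.1  87.3]
15 [ 0.43  0.71 -0.75] [439.7 -54.4 100.4]
9.8417
```

View pics/v3.png

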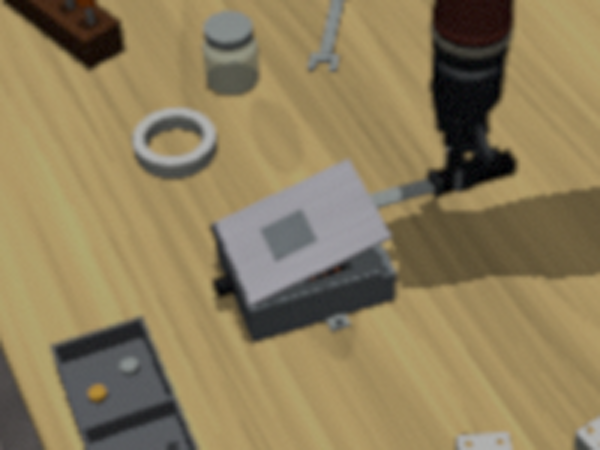

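The cover is lifting on the blade (lip at (350,165)–(390,235) in the crop). Continuing the arc to upright.

Run:
```python
from h import *
def arc(th,r=154):
    t=np.radians(th); return tcp(163-r*np.cos(t)-1.5*np.sin(t), 58+r*np.sin(t)-1.5*np.cos(t))
for th in (23,31,39,47,55,63,71,79,87,95,102,107):
    line_to(arc(th),110)
    if th>50: print(th,current_ft_force().round(1),current_moment().round(2))
print(current_time_s())
line_to(arc(107)-e*60,150)
for n in("scene","top"): cv2.imwrite(f"pics/{n}4.png",grab_frame(n)[:,:,::-1])
P=np.load("pick.npy"); Y=[180,0,172.4]
line_to(arc(107)-e*100+[0,0,30],200)
movep(P+[0,0,60],Y)
line_to(P+[0,0,4],120)
line_to(P+[0,0,-1],30,until_force=6)
print(current_ft_force(),current_tcp_pos())
grip(55); line_to(P+[0,0,90],200)
for n in("scene","top"): cv2.imwrite(f"pics/{n}5.png",grab_frame(n)[:,:,::-1])
a,b=cv2.imread("pics/scene5.png"),cv2.imread("pics/top5.png")
cv2.imwrite("pics/v5.png",np.hstack([cv2.resize(a[80:260,190:390],(400,360)),cv2.resize(b[100:280,300:500],(400,360))]))
print(current_time_s())
```

```text
55 [ 0.1 -0.4 -1.2] [-0.05  0.04  0.07]
63 [ 0.6  0.6 -1.1] [-0.02 -0.01 -0.01]
71 [-0.5 -0.5 -1. ] [ 0.02 -0.02  0.02]
79 [-0.1  0.5 -0.6] [ 0.02  0.01 -0.05]
87 [-0.4 -0.1 -1.7] [0.02 0.   0.05]
95 [-0.5  0.  -1.8] [0.02 0.02 0.03]
102 [-0.2  0.2 -1.5] [-0.03  0.01  0.02]
107 [-0.4  0.2 -0.6] [ 0.01 -0.01 -0.03]
13.8583
[-1.4446977   0.63353723  7.2266313 ] [ 495.21241579 -281.34404805   16.2046658 ]
17.9333
```

View pics/v5.png

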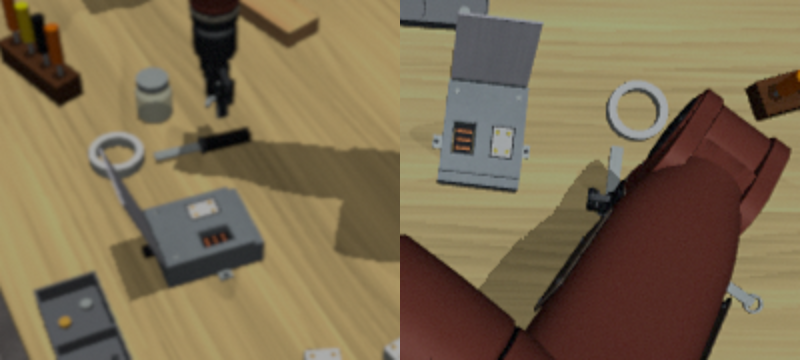

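The cover is open past upright and the blade lies back at its spot. The empty bay shows the orange bed at about (464,138) in the crop. The ten views are used up, so I'll localise the bay and the block numerically from wrist images.

```bash
cat > loc.py <<'E'
from h import *
def look(target,yaw,name,z=230):
    d=R.from_euler("z",yaw-180,degrees=True).apply([1,0,0])
    off=-83+.3435*(z+131-target[2])
    movep(np.r_[(target-d*off)[:2],z],[180,0,yaw]); hold(.15)
    C=cam("wrist"); im=grab_frame("wrist")[:,:,::-1].copy(); cv2.imwrite(f"pics/{name}.png",im)
    np.savez(f"pics/{name}.npz",K=C[0],W=C[1]); return C,im
def blobs(m,C,target,z,half=70):
    u,v=proj(C,target)[0]; z0=np.zeros(m.shape,np.uint8); u,v=int(u),int(v)
    z0[v-half:v+half,u-half:u+half]=m[v-half:v+half,u-half:u+half]
    z0=cv2.morphologyEx(z0,cv2.MORPH_CLOSE,np.ones((5,5),np.uint8))
    for c in cv2.findContours(z0,cv2.RETR_EXTERNAL,cv2.CHAIN_APPROX_NONE)[0]:
        if cv2.contourArea(c)<150: continue
        P=cast(C,c[:,0],z)[:,:2].astype(np.float32); r=cv2.minAreaRect(P)
        print(z,"px",np.round(c[:,0].mean(0)),"ctr",np.round(r[0],1),"size",np.round(r[1],1),"ang",round(r[2],1))
E
python3 - <<'E'
from loc import *
T=cam("top"); B=cast(T,[332,169],56)[0]; F=cast(T,[351,171],56)[0]; K=cast(T,[210,190],30)[0]; print(B,F,K)
for tgt,yaw,n in ((B,174.5,"bay"),(K,180,"blk")):
    C,im=look(tgt,yaw,n); g=cv2.cvtColor(im,cv2.COLOR_BGR2HSV)
    u,v=proj(C,tgt)[0].astype(int); print(n,u,v,[im[v,u+k].tolist() for k in range(-60,61,6)])
    w=((g[...,1]<40)&(g[...,2]>150)).astype(np.uint8)*255
    blobs(w,C,tgt,tgt[2])
    if n=="bay":
        for th in (60,75,90): print(th); blobs(((g[...,2]<th)|(g[...,1]>90)).astype(np.uint8)*255,C,tgt,56,45)
print(current_time_s())
E
```

```text
[612.4231232  -41.63232581  56.        ] [ 607.34306302 -102.62855946   56.        ] [539.29109999 350.25672426  30.        ]
bay 325 201 [[180, 181, 181], [137, 144, 143], [139, 145, 144], [139, 145, 144], [96, 96, 93], [101, 100, 96], [101, 100, 97], [100, 99, 95], [62, 69, 73], [44, 46, 47], [44, 47, 48], [43, 47, 48], [42, 46, 49], [75, 77, 75], [98, 98, 97], [99, 100, 98], [79, 109, 123], [78, 109, 123], [77, 109, 123], [111, 153, 170], [111, 152, 169]]
56.0 px [270. 200.] ctr [ 606.1 -101. ] size [31.3 46.4] ang 84.4
60
56 px [328. 197.] ctr [607.3 -38.4] size [30.6 41.2] ang 84.4
56 px [365. 194.] ctr [611.1   1.8] size [12.8 91.9] ang 86.6
75
56 px [327. 199.] ctr [610.4 -39. ] size [34.4 50.1] ang 83.8
56 px [364. 194.] ctr [611.1   1.8] size [12.8 91.9] ang 86.6
90
56 px [327. 200.] ctr [611.1 -39. ] size [37.9 53.8] ang 85.2
56 px [364. 194.] ctr [611.1   1.8] size [12.8 91.9] ang 86.6
blk 324 199 [[117, 160, 176], [118, 160, 177], [117, 159, 176], [117, 160, 176], [81, 114, 128], [82, 115, 130], [81, 115, 129], [81, 115, 130], [81, 113, 128], [133, 141, 141], [132, 140, 140], [131, 140, 140], [132, 140, 140], [128, 136, 136], [83, 116, 131], [81, 116, 130], [82, 116, 131], [82, 117, 131], [81, 116, 131], [82, 116, 131], [108, 150, 168]]
20.9167
```

Run:
```python
from loc import *
im=cv2.imread("pics/blk.png"); D=np.load("pics/blk.npz"); C=(D["K"],D["W"],0); g=cv2.cvtColor(im,cv2.COLOR_BGR2HSV)
w=((g[...,1]<60)&(g[...,2]>110)).astype(np.uint8)*255
K=np.array([539.3,350.3,30]); blobs(w,C,K,30,45)
T=cam("top"); t=cv2.imread("pics/top0.png"); h=cv2.cvtColor(t,cv2.COLOR_BGR2HSV)
blobs(((h[...,1]<45)&(h[...,2]>120)).astype(np.uint8)*255,T,K,30,15)
```

```text
30 px [329. 199.] ctr [539.2 354.9] size [32.2 48.4] ang 68.9
```

Run:
```python
from h import *
G=np.array([539.2,354.9,28.5]); Y=[180,0,158.9]
grip(60); movep(G+[0,0,60],Y); hit=line_to(G,120,until_force=8); print(hit,current_tcp_pos())
grip(20); hold(.1); print(current_width(),current_grasp_force())
line_to(G+[0,0,110],200)
B=np.array([611,-39,0]); YB=[180,0,174.5]
movep(B+[0,0,110],YB); hold(.1); f=current_ft_force()
hit=line_to(B+[0,0,69],50,until_force=5)
print(hit,current_tcp_pos(),current_ft_force()-f,current_moment(),current_width(),current_time_s())
```

```text
False [539.85635492 355.33256326  29.68406126]
30.142607766595262 60.34233212471008
True [610.28559593 -38.92169157  68.7207849 ] [ 1.45402943 -0.7225279   3.16337543] [-0.05162734 -0.27560231 -0.02517155] 29.73348580614528 25.975
```

Run:
```python
from h import *
B=np.array([611,-39,0])
grip(60); line_to(B+[0,0,110],150); grip(0)
line_to(B+[0,0,86],150)
z=None
hit=line_to(B+[0,0,64],25,until_force=22)
print(hit,current_tcp_pos(),current_ft_force(),current_moment(),current_width())
line_to(B+[0,0,130],200)
from loc import *
C,im=look(np.array([611,-39,56.]),174.5,"fin"); g=cv2.cvtColor(im,cv2.COLOR_BGR2HSV)
w=((g[...,1]<40)&(g[...,2]>150)).astype(np.uint8)*255
blobs(w,C,np.array([608.5,-70,56]),56.,62)
print(current_time_s())
```

```text
True [611.6105721  -39.09580617  67.05487798] [-1.47436454  0.8644103   7.66717003] [0.05179779 0.3552717  0.00984787] 0.03049685636600465
56.0 px [267. 203.] ctr [ 605.8 -100.9] size [31.3 46.4] ang 84.5
29.6333
```

Run:
```python
from loc import *
im=cv2.imread("pics/fin.png"); D=np.load("pics/fin.npz"); C=(D["K"],D["W"],0); g=cv2.cvtColor(im,cv2.COLOR_BGR2HSV)
u,v=proj(C,[611,-39,56])[0].astype(int); print([im[v,u+k].tolist() for k in range(-30,31,4)])
for th in (110,125,135): blobs(((g[...,1]<60)&(g[...,2]>th)).astype(np.uint8)*255,C,np.array([611,-39,56.]),56.,30)
b=np.array([-np.sin(a),np.cos(a),0]); B=np.array([611,-39,0])
grip(0)
for i,j in ((17,0),(-17,0),(0,10),(0,-10),(0,0)):
    p=B+e*i+b*j
    line_to(p+[0,0,76],200); hit=line_to(p+[0,0,63],20,until_force=18); z=[current_tcp_pos()[2] for _ in range(10)]
    print(i,j,hit,np.mean(z).round(2),current_ft_force().round(1)); line_to(p+[0,0,76],150)
p=B+b*29; line_to(p+[0,0,76],200); hit=line_to(p+[0,0,63],20,until_force=10); print("panel",hit,np.mean([current_tcp_pos()[2] for _ in range(10)])); 
line_to(p+[0,0,110],200); print(current_time_s())
```

```text
[[100, 99, 96], [99, 98, 94], [99, 97, 94], [98, 97, 93], [60, 61, 60], [136, 142, 140], [136, 142, 140], [135, 141, 139], [134, 141, 139], [135, 141, 140], [134, 141, 139], [138, 144, 143], [90, 90, 88], [97, 97, 95], [97, 98, 96], [96, 99, 99]]
56.0 px [324. 200.] ctr [609.4 -38. ] size [30.9 46.2] ang 84.5
56.0 px [324. 201.] ctr [609.9 -38.1] size [30.8 45. ] ang 84.5
56.0 px [324. 201.] ctr [609.9 -38.2] size [30.6 45. ] ang 84.5
17 0 True 67.02 [-3.1  0.8  8.5]
-17 0 True 67.03 [-2.1 -0.1  8.8]
0 10 True 66.99 [-2.9  0.1  9.3]
0 -10 True 66.97 [-2.3  0.8  9.9]
0 0 True 67.03 [-1.4  0.3  8. ]
panel True 67.09713499848456
36.8
```

The block is flush with the panel at every probed point, within 0.1 mm. I'll retreat, check numerically that nothing else moved, and hand in.

Run:
```python
from h import *
move_joints([-79.085,16.656,-8.789,64.555,0,82.019])
t=grab_frame("top")[:,:,::-1].astype(int); cv2.imwrite("pics/top9.png",t)
t0=cv2.imread("pics/top0.png").astype(int); t5=cv2.imread("pics/top5.png").astype(int)
d0=abs(t-t0).max(2); d5=abs(t-t5).max(2)
st=lambda d,x0,y0,x1,y1:(int((d[y0:y1,x0:x1]>40).sum()))
for n,b in dict(blade=(395,170,415,232),tape=(400,138,437,172),wrench=(430,215,482,257),jar=(435,172,468,202),mug=(178,122,212,155),square=(234,170,260,194),long=(226,206,246,238),red=(163,178,186,200),turq=(225,136,246,154)).items(): print(n,st(d0,*b))
print("cover vs after opening",st(d5,320,100,372,140)); print(current_time_s())
```

```text
blade 123
tape 0
wrench 0
jar 0
mug 0
square 0
long 0
red 0
turq 0
cover vs after opening 0
39.2417[ WARN:0@4.582] global loadsave.cpp:1063 imwrite_ Unsupported depth image for selected encoder is fallbacked to CV_8U.
```

```bash
python3 -c "
from workcell import *
print(close_job())"
```

```text
the job is handed in; nothing more can be done
None
```

The job is handed in at about 39 s: the cover stands open past upright, the blade is back on the bench close to its old spot (its pixels changed slightly), the white block is flush with the panel (probed points within about 0.1 mm), and the seven bystanders I compared before and after show no change.

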